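Close the remote dock's cheek and tighten its wing nut

TASK

Make the remote secure in its dock, with fingertip pushes only: first push the sliding cheek all the way in so that it squares the remote up against the back of the tray, then turn the loose wing nut clockwise (seen from above), stroke after stroke on its wings, until it stops. Push gently and do not pinch the nut; do not lift the remote, press the release button or disturb the other things on the shelf.

Things in the scene. Friction and masses are not known exactly. Their poses are not given: they have to be found in the camera images.
- dock: white plastic remote dock, fixed. Origin on its underside (shelf surface); its +x points away from the robot, y along the remote, z up. Base plate 12 mm thick, x -142 to 55, y -130 to 90 mm. Tray for the remote: x 0 to 46, y -80 to 80 mm, floor at z 12 mm, back wall at x 46 mm (top z 36), end walls to z 32; its front side is the sliding cheek.
- cheek_front (a point): middle of the front (robot side) face of the cheek's upright flange, 30 mm above the shelf. Flange: along dock y, 130 mm long (y -65 to 65), 8 mm thick, z 12 to 42 mm. Pushed on this face towards dock +x, it closes on the remote; at home this point is at dock x -8 mm.
- cheek (a joint): slide of the aluminium cheek along dock x in m, growing towards the remote; starts at 0 to 0.012 (open), 0.026 = home, at its stop, leaving the remote 2 mm of play. Friction about 2.5 N; stays where left. Its flat slotted plate (top z 18 mm) runs from the flange under the wing nut.
- nut_axis (a point): on the vertical axis of the brass wing nut, 49 mm above the shelf (mid-wing), at dock x -75, y 0 mm; it does not rise or sink. Hub 25 mm across, top z 37 mm; two upright flat wings in one line, 6 mm thick, reach from 10 to 34 mm off the axis, z 26 to 68 mm, joined to the hub below z 38 mm. Within 60 mm nothing else is taller than 42 mm, so a finger may pass over hub and plate.
- wing_tip (a point): outer end of one of the two wings, 34 mm off the axis, 49 mm above the shelf; the other wing is on the far side of the axis, a half turn away
- wing_nut (a joint): turn of the wing nut in rad, growing clockwise seen from above (tightening). Starts loose at 0.4 to 3.0; 8.2 is fully tight, at a hard stop. At 0 the wings lie along dock y with wing_tip towards +y. Friction about 0.03 N m; it stays where it is left.
- remote: matte black remote 44 x 150 x 20 mm, 0.13 kg, loose in the dock's tray, a little askew at the start. Origin at the centre of its underside, y along its length.
- release (a joint): white press button (24 mm across, on a low housing) on the base plate at dock x -10 mm, y -108 mm; travel 0.005 m, about 4 N. To be left alone.
- coaster: stainless steel coaster, disc 96 mm across, 5 mm thick, lying beside the dock's button end; loose bystander, origin at the centre of its underside
- dice_cup: clear glass cup, 76 mm across, 85 mm tall, standing near the dock's plain (+y) end; loose bystander, origin at the centre of its underside
- opener: yellow plastic bottle cap opener, flat, about 105 mm long, 8 mm thick, lying in front of the dock; loose bystander, origin at the centre of its underside
- card_box: cardboard box of playing cards 64 x 90 x 20 mm, lying beside the dock; loose bystander, origin at the centre of its underside
- die: white 18 mm die near the coaster; loose bystander, origin at the centre of its underside
- glasses_case: blue spectacle case 62 x 160 x 42 mm behind the dock; loose bystander, origin at the centre of its underside
Mind the look-alikes: they are no part of the job. What is meant by the remote is not orange, and is the smaller of those in its own colour.

How it is judged:
On the way, in this order (a step that is already met when the one before it is completed fails the run):
1. the cheek is pushed home against its stop while the nut is still loose (value of joint cheek above 0.0235 m), for 0.2 s.
2. the wing nut is turned clockwise to its stop (value of joint wing_nut above 8 rad), for 0.2 s.
At the end, for the whole second after the job is handed in: The cheek is home (within 2.5 mm of its stop), the wing nut is at its tight stop (within 0.2 rad), and the remote lies flat in the tray (under 3 mm off its floor), at rest, square (within 0.04 rad) and back against the wall (within about 5 mm) (value of joint cheek above 0.0235 m and value of joint wing_nut above 8 rad and x of remote in the frame of dock above 0.019 m and z of remote in the frame of dock below 0.015 m and angle between the x axis of remote and the x axis of dock, either way round below 0.04 rad and linear speed of remote below 0.02 m/s); the robot touches nothing.
It fails at once if the remote is lifted out of its tray (more than 12 mm) (z of remote in the frame of dock above 0.024 m).
It fails at once if the wing nut is pinched or forced (more than 35 N between fingers and nut) (contact force between the fingers and wing_nut above 35 N).
It fails at once if the release button is pressed (more than 2.5 mm) (value of joint release above 0.0025 m).
It fails at once if another thing on the shelf is moved more than 25 mm (distance of any of coaster, dice_cup, opener, card_box, die, glasses_case from where it was at the start of the episode above 0.025 m).
It also fails if it takes over 54 s, if anything falls off the work surface, if the arm or the gripper's body presses on something with over 40 N, if the wrist force passes 120 N, or if a joint passes its speed limit or range.

ROBOT

A 7-joint arm with a two-finger parallel gripper is mounted at the origin on the work surface. World frame = base frame: x ahead of the robot, y to its left, z up, the work surface at z = 0. Lengths are in m, angles in rad, forces in N, time in s.
With the tool pointing down it reaches from about 0.425 to 0.95 m from the base axis. Payload 4.7 kg.
Tool frame: the origin (TCP) lies midway between the tips of the shut fingers; the grasp point (between the pads) lies 19 mm behind it; z points along the fingers, y is the line along which they close (so a half turn about z gives the same grasp; the last joint's range is limited). The gripper opens to 87 mm and grips with 3 to 60 N. Pads are 19 mm wide; open, the fingers measure 117 mm over their backs; the gripper's body (75 mm by 190 mm) begins 51 mm behind the grasp point.
Start: joints at [-1.138, 0.469, -0.049, 1.532, 0.024, 1.141, -0.082], TCP at [0.301, 0.604, 0.223] pointing down, gripper open.
Joint ranges: [-2.59, 2.59], [-0.33, 1.99], [-1.39, 1.29], [0.1, 2.45], [-1.04, 4.18], [0.21, 1.99], [-2.66, 2.66]. Speed limits (rad/s): [2.57, 2.57, 3.14, 3.14, 3.14, 3.14, 3.14].

INTERFACE

Orientations are given as a 3x3 rotation matrix whose columns are the frame's x, y, z axes.
In Python, from station import env gives the robot as it stands.
- The arm moves only by the shell command python3 -m jog 'ROWS' [FORCE]. ROWS is text: rows parted by semicolons, each of 7 numbers parted by spaces: the shift along the tool's x, y, z in units of 40 mm (1.0 is 40 mm), then the turn, a rotation vector about the tool's x, y, z in units of 6 degrees (1.0 is 6 degrees), then the finger opening in mm, from 0 to 87. A call has 1 to 12 rows; each row shifts and turns the commanded pose from where the row before left it, along the tool's axes as they then stand; what a row does not reach is not made up. A row lasts 1/12 s, in which the tool goes at most 41.7 mm and 7.16 degrees, less where a joint would pass 70% of its speed; a pose out of reach is approached as far as the arm can. A call is refused whole if a number of a shift passes 1 or a number of a turn 1, either way. A call with a gripper value outside its range is refused whole. The fingers move at their own pace and stop on an object; FORCE is the grip in N (left out, the last holds). Time passes only in rows, so rows that do not move let the fingers close. It gives the time, the measured TCP pose, the force, the opening and the grip force at its end, in the units of the state.
- env.get_obs(): the state, without advancing time (a new reading comes with each control period).
- env.snapshot(name): name is "scene" or "top" or "wrist"; returns a dict with "pixels" (400x640x3 uint8, red, green, blue), "K" (3x3 intrinsics, pixels), "eye" and "orientation" of the camera in the world; the wrist camera has in their place "mount" (4x4, takes a point from camera to tool coordinates, whose origin is the TCP and whose axes are the flange's). Camera axes: x right, y down, z forward; pixel columns grow to the right and rows downward; lengths in m; the calibration is good to about 2 mm. A picture is of the moment at which its call begins: read the wrist's pose just before it. There is no depth.
- env.sign_off(): hands the job in; it is judged then, once.
Trained networks look in the newest picture that a camera, given by its name, has taken for a name from the list of things; names that differ only in an ending like _2 or _b are one class to them, and where a whole thing is asked for, a point or a joint stands for the part that bears it (a point fixed in the world has none). Each returns a list of dicts, best first, with "confidence" (0 to 1); they miss things now and then, are a little off and sometimes report something else, mostly with a low value. They report only what shows in the picture. A call takes as long as a camera call. They do not tell look-alikes from the thing itself.
- env.spot_in(camera, label): "position" ([row, column] in pixels, amid what is visible of it).
- env.tip_of(camera, label): "position" ([row, column] in pixels: a listed point, or the origin of a listed thing).
The state is a dict: "time_s": time; "qpos": joint angles; "qvel": joint speeds; "tau": joint torques, N m; "tool_pos": TCP position; "ee_rot": TCP orientation; "force": force on the tool from outside, world axes, zero at the start; "torque": the same for the moment, N m; "opening": finger opening in m; "grasp_force": force on a finger pad.
Only numpy, scipy, OpenCV 4.12 (cv2) and the standard library are available. Lean on these libraries where they do the work, as an engineer would, in place of code of your own. Each camera call takes 0.05 s, during which the arm holds its last target. There are 200 camera calls.

## Working session

There is one attempt and no reset: what is moved stays moved. The work goes in short steps, Python scripts to look and compute and a shell command to move; the robot and the scene stay as the last step left them, time stands still between calls to the robot, and variables do not carry over. Pictures are saved under pics/ and viewed, at most 10 in all, crops included, and the job is handed in when it is done.

```bash
mkdir -p pics; ls; cat > h.py <<'E'
import numpy as np, cv2
from station import env
def ray(s,rc):
    K=np.array(s["K"]);d=np.linalg.inv(K)@[rc[1],rc[0],1];R=np.array(s["orientation"]);return np.array(s["eye"]),R@d
def at(s,rc,z):
    e,d=ray(s,rc);return e+d*(z-e[2])/d[2]
def tri(a,b):
    A=[];y=[]
    for e,d in (a,b):
        d=d/np.linalg.norm(d);P=np.eye(3)-np.outer(d,d);A.append(P);y.append(P@e)
    return np.linalg.lstsq(np.vstack(A),np.hstack(y),rcond=None)[0]
def save(s,n): cv2.imwrite("pics/"+n,s["pixels"][:,:,::-1])
E
python3 - <<'E'
from h import *
o=env.get_obs();print(o["tool_pos"],o["ee_rot"],o["opening"])
S={}
for c in("scene","top"):
    S[c]=env.snapshot(c);save(S[c],c+"0.png");print(c,S[c]["eye"])
for l in["dock","cheek_front","nut_axis","wing_tip","remote","release","opener","dice_cup","coaster"]:
    for c in("scene","top"):
        for r in env.tip_of(c,l)[:3]: print(l,c,np.round(r["position"],1),round(r["confidence"],2), at(S[c],r["position"],{"cheek_front":.03,"nut_axis":.049,"wing_tip":.049,"remote":.012}.get(l,0)).round(4))
E
```

```text
pics
[0.30050819 0.60376212 0.22154328] [[-8.95252861e-01  4.45557790e-01 -7.55174052e-04]
 [ 4.45558421e-01  8.95251213e-01 -1.72042804e-03]
 [-9.04796315e-05 -1.87669229e-03 -9.99998235e-01]] 0.08712325450497058
scene [ 1.07246418 -0.50573938  0.68369104]
top [0.37805374 0.01730623 1.06959022]
dock scene [224.8 362.5] 0.71 [0.6107 0.0427 0.    ]
dock scene [205.5 351.8] 0.31 [0.555  0.0687 0.    ]
dock top [172.7 313.6] 0.7 [0.6174 0.0346 0.    ]
cheek_front scene [204.7 351.3] 0.69 [0.5753 0.0445 0.03  ]
nut_axis scene [187.1 340.7] 0.81 [0.5369 0.0514 0.049 ]
nut_axis top [203.1 306.2] 0.7 [0.5371 0.0508 0.049 ]
wing_tip scene [193.4 359.4] 0.72 [0.5767 0.0652 0.049 ]
wing_tip top [188.1 296. ] 0.6 [0.5714 0.0736 0.049 ]
remote scene [126.2 327.4] 0.91 [0.3083 0.2309 0.012 ]
remote scene [340.8 263.5] 0.83 [ 0.6946 -0.2728  0.012 ]
remote scene [226.8 360.7] 0.69 [0.6204 0.0263 0.012 ]
remote top [139.6 439.4] 0.9 [ 0.6915 -0.2629  0.012 ]
remote top [310.1 222.1] 0.68 [0.3022 0.2413 0.012 ]
remote top [168.9 314.7] 0.6 [0.6238 0.0317 0.012 ]Traceback (most recent call last):
  File "<stdin>", line 8, in <module>
ValueError: it knows: card_box, cheek_front, coaster, dice_cup, die, dock, glasses_case, nut_axis, opener, remote, wing_tip
```

View pics/top0.png

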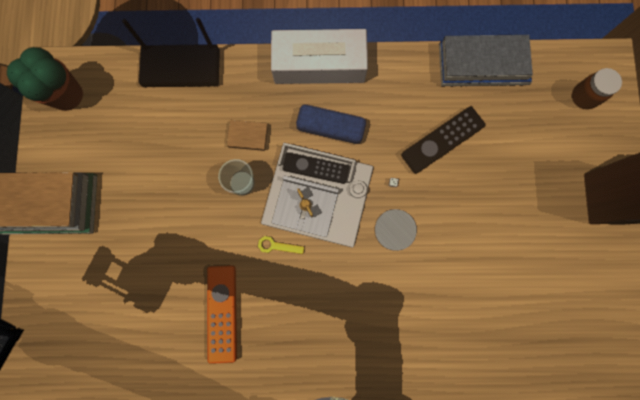

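View pics/scene0.png

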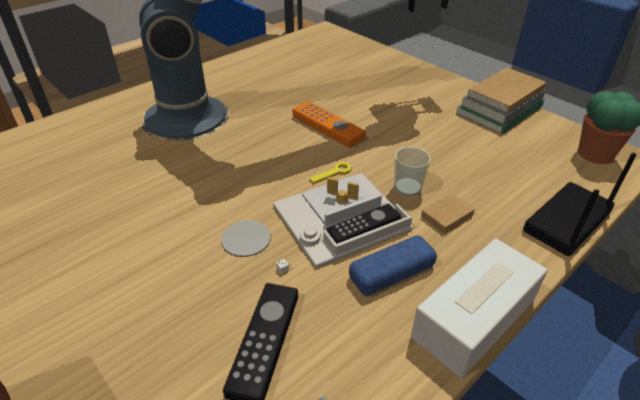

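The top picture shows the dock with corners at about (col,row) (284,145), (373,163), (355,245) and (263,226). The nut is near (306,203), the opener just in front at (282,245) and the cup at (237,177). I'll zoom in for corners and the wing angle.

```bash
python3 - <<'E'
import cv2
a=cv2.imread("pics/top0.png")[135:255,252:382];b=cv2.imread("pics/scene0.png")[168:264,268:418]
a=cv2.resize(a,None,fx=5,fy=5,interpolation=cv2.INTER_CUBIC);b=cv2.resize(b,None,fx=5,fy=5,interpolation=cv2.INTER_CUBIC)
cv2.imwrite("pics/ta.png",a);cv2.imwrite("pics/sb.png",b)
E
```

```text
(no output)
```

View pics/ta.png

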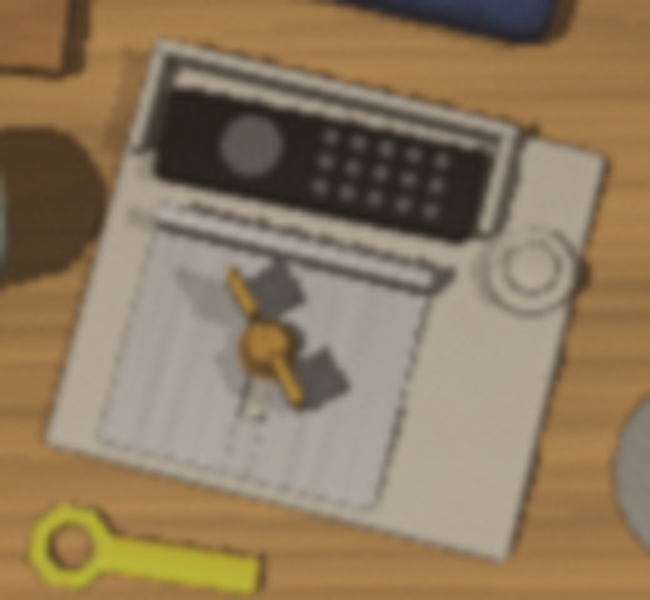

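View pics/sb.png

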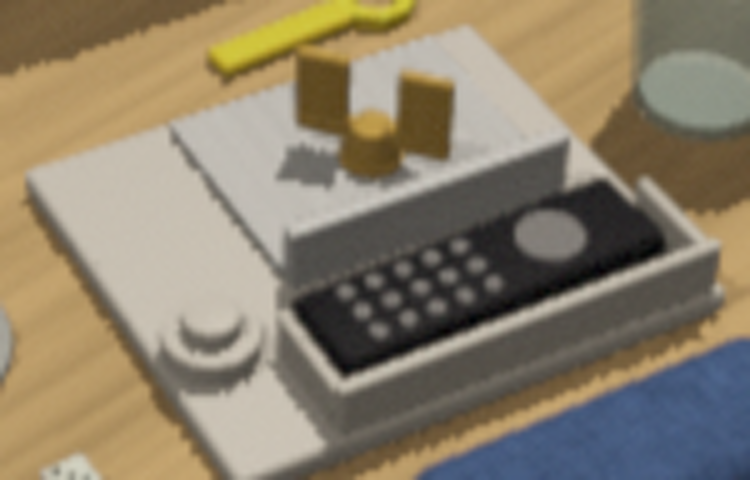

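```bash
python3 - <<'E'
from h import *
from scipy.optimize import least_squares
s=env.snapshot("top")
P=lambda x,y:((y+.5)/5-.5+135,(x+.5)/5-.5+252)
obs=[((48,442),(-.142,.09),.012),((508,560),(-.142,-.13),.012),((607,155),(.055,-.13),.012),((270,343),(-.075,0),.037)]
W=[at(s,P(*p),z)[:2] for p,_,z in obs]
M=lambda t:np.array([[np.cos(t),-np.sin(t)],[np.sin(t),np.cos(t)]])
f=lambda q:np.concatenate([q[:2]+M(q[2])@np.array(o[1])-w for o,w in zip(obs,W)])
r=least_squares(f,[.61,.03,0]);print(r.x.round(4),(r.fun*1000).round(1))
q=r.x;D=lambda p,z:M(q[2]).T@(at(s,P(*p),z)[:2]-q[:2])
print("nut world",q[:2]+M(q[2])@[-.075,0])
for p,z in[((233,270),.068),((298,403),.068),((155,232),.042),((440,275),.042),((160,205),.042),((268,343),.037)]:print(p,D(p,z).round(4))
t=[at(s,P(*p),.068)[:2] for p in((233,270),(298,403))];d=t[0]-t[1];print("wing yaw",np.arctan2(d[1],d[0]),np.linalg.norm(d))
for l in["opener","dice_cup","coaster"]:
    for o in env.tip_of("top",l)[:1]:print(l,at(s,o["position"],0))
for c in("cheek_front","nut_axis","wing_tip"):
  env.snapshot("scene")
E
```

```text
[ 0.6113  0.0338 -0.2593] [-0.2  1.3 -0.8 -0.7  0.9 -1.1  0.1  0.5]
nut world [0.53883808 0.05302586]
(233, 270) [-0.0519  0.0213]
(298, 403) [-0.102  -0.0213]
(155, 232) [-0.0393  0.0626]
(440, 275) [-0.0266 -0.0675]
(160, 205) [-0.0266  0.0637]
(268, 343) [-0.0752  0.0004]
wing yaw 0.4453507110847344 0.06579306772588243
opener [0.71238866 0.18356332 0.        ]
dice_cup [0.58978914 0.19662302 0.        ]
coaster [ 0.48416305 -0.15723884  0.        ]
```

```bash
cat >> h.py <<'E'
Q=np.array([.6113,.0338,-.2593])
def dock(x,y): c,s=np.cos(Q[2]),np.sin(Q[2]);return Q[:2]+[c*x-s*y,s*x+c*y]
def go(xy,z,yawdeg):
    "prints turn units then shift units in turned tool frame"
    o=env.get_obs();R=np.array(o["ee_rot"]);p=np.array(o["tool_pos"])
    y=np.deg2rad(yawdeg);Y=np.array([np.cos(y),np.sin(y),0]);Z=np.array([0,0,-1.]);G=np.stack([np.cross(Y,Z),Y,Z],1)
    from scipy.spatial.transform import Rotation as Ro
    print("t",round(o["time_s"],2),"p",p.round(4),"yaw",np.rad2deg(np.arctan2(R[1,1],R[0,1])).round(1),"turn",(np.rad2deg(Ro.from_matrix(R.T@G).as_rotvec())/6).round(2),"shift",(G.T@(np.r_[xy,z]-p)/.04).round(2),"F",np.round(o["force"],1),"j7",round(o["qpos"][6],2),"j1",round(o["qpos"][0],2),"op",round(o["opening"],3))
E
python3 -c "
from h import *
go(dock(-.053,0),.22,75.1)"
```

```text
t 0.95 p [0.3007 0.6043 0.2226] yaw 63.5 turn [ 0.   -0.   -1.93] shift [ -9.85 -11.79   0.06] F [0.2 0.5 0.2] j7 -0.08 j1 -1.14 op 0.087
```

```bash
python3 -m jog '0 0 0 0 0 -.96 70;0 0 0 0 0 -.97 70;-.4 -.45 0 0 0 0 70;-.6 -.7 0 0 0 0 70;-.6 -.7 0 0 0 0 70;-.6 -.7 0 0 0 0 70;-.6 -.7 0 0 0 0 70;-.6 -.7 0 0 0 0 70;-.6 -.7 0 0 0 0 70;-.6 -.7 0 0 0 0 70;-.6 -.7 0 0 0 0 70;-.6 -.7 0 0 0 0 70' && python3 -m jog '-.6 -.7 0 0 0 0 70;-.6 -.7 0 0 0 0 70;-.6 -.7 0 0 0 0 70;-.6 -.7 0 0 0 0 70;-.6 -.7 0 0 0 0 70;-.6 -.7 0 0 0 0 70;-.45 -.54 0 0 0 0 70;0 0 0 0 0 0 70;0 0 0 0 0 0 70'; python3 -c "
from h import *
go(dock(-.053,0),.1,75.1)"
```

```text
time_s: 1.95
tool_pos: [0.4562, 0.2822, 0.2229]
ee_rot: [[-0.967, 0.257, 0.001], [0.257, 0.967, 0.001], [-0.0, 0.001, -1.0]]
force: [0.8, 0.8, 0.7]
opening: 0.07
grasp_force: 0.0
time_s: 2.7
tool_pos: [0.564, 0.057, 0.2226]
ee_rot: [[-0.965, 0.261, 0.0], [0.261, 0.965, -0.0], [-0.0, -0.0, -1.0]]
force: [-0.8, 0.2, -0.2]
opening: 0.0701
grasp_force: 0.0
t 2.7 p [0.564  0.057  0.2226] yaw 74.9 turn [-0.    0.   -0.04] shift [ 0.03 -0.26  3.06] F [-0.8  0.2 -0.2] j7 1.18 j1 -0.3 op 0.07
```

```bash
python3 -m jog '0 -.26 .7 0 0 0 70;0 0 .8 0 0 0 70;0 0 .8 0 0 0 70;0 0 .7 0 0 0 70;0 0 0 0 0 0 70;0 0 0 0 0 0 70'; python3 - <<'E'
from h import *
go(dock(-.053,0),.027,75.1)
o=env.get_obs();s=env.snapshot("wrist");save(s,"w1.png")
T=np.eye(4);T[:3,:3]=o["ee_rot"];T[:3,3]=o["tool_pos"];C=T@np.array(s["mount"]);s["eye"]=C[:3,3];s["orientation"]=C[:3,:3]
for l,z in(("nut_axis",.049),("wing_tip",.049),("cheek_front",.03)):
    for r in env.tip_of("wrist",l)[:1]:print(l,r,at(s,r["position"],z).round(4))
print(dock(-.075,0),dock(-.034,0))
E
```

```text
time_s: 3.2
tool_pos: [0.5597, 0.0505, 0.1018]
ee_rot: [[-0.967, 0.254, -0.003], [0.254, 0.967, 0.0], [0.003, -0.0, -1.0]]
force: [-0.1, 0.1, 1.5]
opening: 0.0701
grasp_force: 0.0
t 3.2 p [0.5597 0.0505 0.1018] yaw 75.3 turn [-0.   -0.03  0.03] shift [-0.03 -0.07  1.87] F [-0.1  0.1  1.5] j7 1.22 j1 -0.27 op 0.07
nut_axis {'position': [192.4, 320.7], 'confidence': 0.8} [0.5386 0.0546 0.049 ]
wing_tip {'position': [227.4, 352.4], 'confidence': 0.84} [0.5716 0.0709 0.049 ]
cheek_front {'position': [233.2, 320.4], 'confidence': 0.57} [0.5781 0.0438 0.03  ]
[0.53880727 0.0530303 ] [0.57843663 0.04251774]
```

View pics/w1.png

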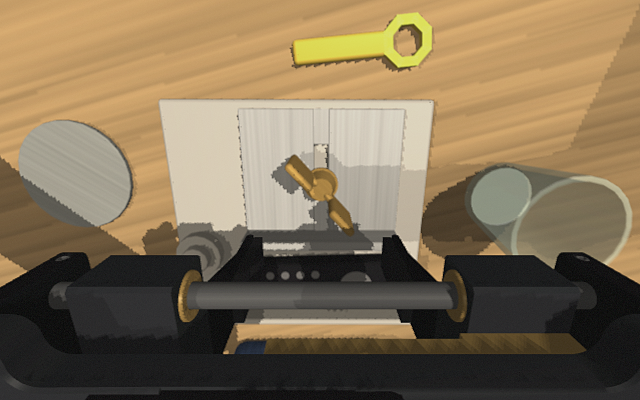

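The wrist view shows the nut at (col 321, row 190) and the fingertips at about (250,245) and (390,245), straddling it just in front of the flange. The positions agree to 1.5 mm.

```bash
python3 -m jog '0 -.05 .4 0 0 0 70;0 0 .5 0 0 0 70;0 0 .5 0 0 0 70;0 0 .44 0 0 0 70;0 0 0 0 0 0 70' && python3 -m jog '-.08 0 0 0 0 0 70;-.08 0 0 0 0 0 70;-.08 0 0 0 0 0 70;-.08 0 0 0 0 0 70;-.08 0 0 0 0 0 70;-.08 0 0 0 0 0 70;-.08 0 0 0 0 0 70;-.08 0 0 0 0 0 70;-.08 0 0 0 0 0 70;-.08 0 0 0 0 0 70;0 0 0 0 0 0 70'; python3 -c "
from h import *
go(dock(-.0175,0),.027,75.1)"
```

```text
time_s: 3.82
tool_pos: [0.559, 0.0471, 0.0275]
ee_rot: [[-0.967, 0.256, -0.003], [0.256, 0.967, -0.0], [0.003, -0.001, -1.0]]
force: [-0.2, -0.4, -0.5]
opening: 0.0699
grasp_force: 0.0
time_s: 4.73
tool_pos: [0.5918, 0.0387, 0.0288]
ee_rot: [[-0.966, 0.257, 0.0], [0.257, 0.966, 0.0], [-0.0, 0.0, -1.0]]
force: [-1.7, 1.5, 1.2]
opening: 0.0699
grasp_force: 1.2
t 4.73 p [0.5918 0.0387 0.0288] yaw 75.1 turn [0. 0. 0.] shift [-0.07  0.01  0.04] F [-1.7  1.5  1.2] j7 1.27 j1 -0.23 op 0.07
```

```bash
python3 -m jog '-.05 0 0 0 0 0 70;-.04 0 0 0 0 0 70;-.03 0 0 0 0 0 70;0 0 0 0 0 0 70;0 0 0 0 0 0 70'; python3 -c "
from h import *
go(dock(-.0175,0),.027,75.1)"
```

```text
time_s: 5.15
tool_pos: [0.5931, 0.0384, 0.0287]
ee_rot: [[-0.967, 0.256, -0.006], [0.256, 0.967, 0.001], [0.006, -0.001, -1.0]]
force: [-9.1, 3.0, 7.9]
opening: 0.0698
grasp_force: 4.6
t 5.15 p [0.5931 0.0384 0.0287] yaw 75.1 turn [-0.01 -0.06  0.01] shift [-0.03  0.01  0.04] F [-9.1  3.   7.9] j7 1.27 j1 -0.23 op 0.07
```

```bash
python3 -m jog '-.04 0 0 0 0 0 70;-.03 0 0 0 0 0 70;0 0 0 0 0 0 70;0 0 0 0 0 0 70'; python3 - <<'E'
from h import *
go(dock(-.0175,0),.027,75.1)
s=env.snapshot("top");a=s["pixels"][135:255,252:382,::-1];cv2.imwrite("pics/ta2.png",cv2.resize(a,None,fx=5,fy=5,interpolation=cv2.INTER_CUBIC))
s=env.snapshot("scene");a=s["pixels"][168:264,268:418,::-1];cv2.imwrite("pics/sb2.png",cv2.resize(a,None,fx=5,fy=5,interpolation=cv2.INTER_CUBIC))
E
```

```text
time_s: 5.48
tool_pos: [0.5932, 0.0383, 0.0286]
ee_rot: [[-0.967, 0.256, -0.012], [0.256, 0.967, 0.002], [0.012, -0.001, -1.0]]
force: [-14.5, 3.4, 13.8]
opening: 0.0695
grasp_force: 7.5
t 5.48 p [0.5932 0.0383 0.0286] yaw 75.2 turn [-0.01 -0.11  0.01] shift [-0.03  0.01  0.04] F [-14.5   3.4  13.8] j7 1.27 j1 -0.22 op 0.07
```

View pics/sb2.png

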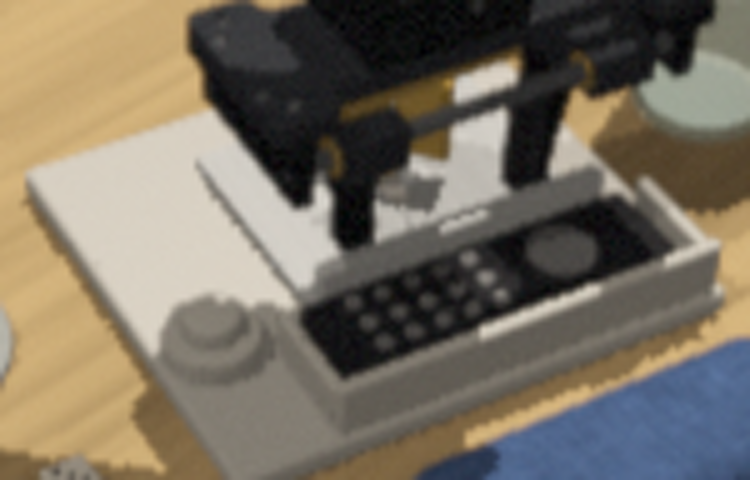

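The cheek is flush along the remote, which now lies square. The force climbs with no motion, so the cheek is at its stop. Backing off, lifting and going over the nut.

```bash
python3 -m jog '.2 0 0 0 0 0 70;.2 0 0 0 0 0 70;.2 0 0 0 0 0 70;0 0 -.5 0 0 0 70;0 0 -.8 0 0 0 70;0 0 -.8 0 0 0 46;.3 0 0 0 0 -1 46;.3 0 0 0 0 -1 46;.3 0 0 0 0 -1 46;0 0 0 0 0 0 46;0 0 0 0 0 0 46'; python3 - <<'E'
from h import *
go((.5388,.0535),.05,95)
o=env.get_obs();s=env.snapshot("wrist");save(s,"w2.png")
T=np.eye(4);T[:3,:3]=o["ee_rot"];T[:3,3]=o["tool_pos"];C=T@np.array(s["mount"]);s["eye"]=C[:3,3];s["orientation"]=C[:3,:3]
for l,z in(("nut_axis",.049),("wing_tip",.049),("cheek_front",.03)):
    for r in env.tip_of("wrist",l)[:1]:print(l,r,at(s,r["position"],z).round(4))
E
```

```text
time_s: 6.5
tool_pos: [0.5403, 0.0482, 0.1132]
ee_rot: [[-0.999, -0.051, 0.002], [-0.051, 0.999, 0.0], [-0.002, 0.0, -1.0]]
force: [1.1, -0.4, -0.2]
opening: 0.047
grasp_force: 0.0
t 6.5 p [0.5403 0.0482 0.1132] yaw 93.0 turn [ 0.    0.02 -0.34] shift [0.03 0.14 1.58] F [ 1.1 -0.4 -0.2] j7 1.49 j1 -0.22 op 0.047
nut_axis {'position': [233.5, 121.3], 'confidence': 0.67} [ 0.5653 -0.1133  0.049 ]
wing_tip {'position': [249.3, 349.0], 'confidence': 0.71} [0.57   0.0716 0.049 ]
cheek_front {'position': [269.9, 306.0], 'confidence': 0.91} [0.6024 0.0364 0.03  ]
```

```bash
python3 -m jog '.03 .14 .4 0 0 0 46;0 0 .6 0 0 0 46;0 0 .6 0 0 0 46;0 0 .05 0 0 0 46;0 0 0 0 0 .7 46;0 0 0 0 0 1 46;0 0 0 0 0 1 46;0 0 0 0 0 1 46;0 0 0 0 0 1 46;0 0 0 0 0 1 46;0 0 0 0 0 1 46;0 0 0 0 0 1 46' && python3 -m jog '0 0 0 0 0 1 46;0 0 0 0 0 1 46;0 0 0 0 0 1 46;0 0 0 0 0 1 46'; python3 - <<'E'
from h import *
go((.5388,.0535),.047,20)
print(env.get_obs()["torque"])
s=env.snapshot("top");print([at(s,r["position"],.049) for r in env.tip_of("top","wing_tip")])
E
```

```text
time_s: 7.7
tool_pos: [0.5393, 0.0544, 0.0478]
ee_rot: [[-0.727, 0.687, 0.001], [0.687, 0.727, 0.001], [-0.0, 0.001, -1.0]]
force: [-0.1, 0.4, -0.1]
opening: 0.0458
grasp_force: 0.7
time_s: 8.03
tool_pos: [0.5393, 0.0544, 0.0478]
ee_rot: [[-0.384, 0.923, 0.001], [0.923, 0.384, 0.001], [0.0, 0.001, -1.0]]
force: [-0.5, 0.1, 0.2]
opening: 0.0461
grasp_force: 0.7
t 8.03 p [0.5393 0.0544 0.0478] yaw 22.6 turn [ 0.01 -0.    0.44] shift [-0.02 -0.02  0.02] F [-0.5  0.1  0.2] j7 0.49 j1 -0.48 op 0.046
[-0.01835058  0.05722379  0.03967348]
[]
```

```bash
python3 -m jog '0 0 0 0 0 1 46;0 0 0 0 0 1 46;0 0 0 0 0 1 46;0 0 0 0 0 1 46;0 0 0 0 0 1 46;0 0 0 0 0 1 46;0 0 0 0 0 1 46;0 0 0 0 0 1 46;0 0 0 0 0 1 46;0 0 0 0 0 1 46;0 0 0 0 0 1 46;0 0 0 0 0 1 46'; python3 - <<'E'
from h import *
go((.5388,.0535),.047,-120)
s=env.snapshot("top");print([at(s,r["position"],.049) for r in env.tip_of("top","wing_tip")])
a=s["pixels"][165:245,252:352,::-1];cv2.imwrite("pics/t3.png",cv2.resize(a,None,fx=4,fy=4,interpolation=cv2.INTER_CUBIC))
E
```

```text
time_s: 9.13
tool_pos: [0.5394, 0.0545, 0.0476]
ee_rot: [[0.757, 0.654, 0.001], [0.654, -0.757, 0.001], [0.002, 0.0, -1.0]]
force: [-0.1, 0.6, 1.0]
opening: 0.0459
grasp_force: 0.7
t 9.13 p [0.5394 0.0545 0.0476] yaw -49.2 turn [-1.00e-02 -2.00e-02  1.18e+01] shift [-0.    0.03  0.02] F [-0.1  0.6  1. ] j7 -0.5 j1 -0.72 op 0.046
[]
```

View pics/t3.png

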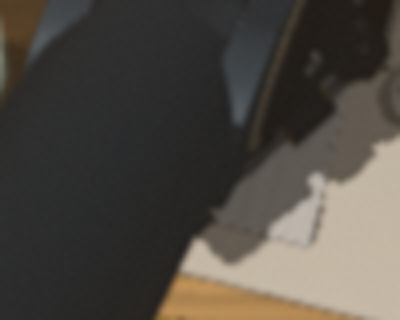

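The arm blocks this top view, so I'll continue and check with the wrist camera after lifting.

```bash
python3 -m jog '0 0 0 0 0 1 46;0 0 0 0 0 1 46;0 0 0 0 0 1 46;0 0 0 0 0 1 46;0 0 0 0 0 1 46;0 0 0 0 0 1 46;0 0 0 0 0 1 46;0 0 0 0 0 1 46;0 0 0 0 0 1 46;0 0 0 0 0 1 46;0 0 0 0 0 1 46;0 0 0 0 0 1 46' && python3 -m jog '0 0 0 0 0 -.5 46;0 0 -.5 0 0 0 46;0 0 -.7 0 0 0 46;0 0 0 0 0 0 46'; python3 - <<'E'
from h import *
go((.5388,.0535),.047,70)
o=env.get_obs();print(np.round(o["qpos"],2));s=env.snapshot("wrist");save(s,"w3.png")
T=np.eye(4);T[:3,:3]=o["ee_rot"];T[:3,3]=o["tool_pos"];C=T@np.array(s["mount"]);s["eye"]=C[:3,3];s["orientation"]=C[:3,:3]
for l,z in(("nut_axis",.049),("wing_tip",.049),("cheek_front",.03)):
    for r in env.tip_of("wrist",l)[:1]:
        p=at(s,r["position"],z);d=p-[.5388,.0535,.049];print(l,r,p.round(4),np.rad2deg(np.arctan2(d[1],d[0])))
E
```

```text
time_s: 10.23
tool_pos: [0.5393, 0.0543, 0.0473]
ee_rot: [[0.856, -0.516, 0.001], [-0.516, -0.856, 0.001], [0.0, -0.001, -1.0]]
force: [1.3, -0.0, 0.1]
opening: 0.0459
grasp_force: 0.7
time_s: 10.57
tool_pos: [0.5414, 0.0534, 0.0987]
ee_rot: [[0.884, -0.467, 0.006], [-0.467, -0.884, 0.001], [0.005, -0.004, -1.0]]
force: [0.3, 0.3, 0.2]
opening: 0.0459
grasp_force: 0.0
t 10.57 p [0.5414 0.0534 0.0987] yaw -117.8 turn [-0.08  0.05 28.69] shift [ 0.06 -0.02  1.29] F [0.3 0.3 0.2] j7 -1.51 j1 -0.96 op 0.046
[-0.96  0.66  1.12  2.01 -0.74  0.94 -1.51]
nut_axis {'position': [222.8, 321.7], 'confidence': 0.77} [0.5402 0.0541 0.049 ] 24.899537972216063
wing_tip {'position': [223.0, 321.1], 'confidence': 0.62} [0.5403 0.0546 0.049 ] 37.43629236928811
cheek_front {'position': [130.2, 304.5], 'confidence': 0.67} [0.6047 0.0346 0.03  ] -16.010986415464057
```

View pics/w3.png

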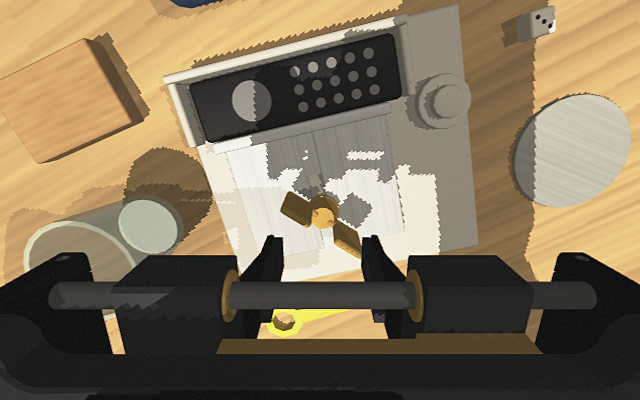

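Wings at about (295,207) and (347,240) round the hub (323,215) have turned roughly 175°. The remote is flush against the back wall. Rotating back and making the second stroke.

```bash
python3 -m jog '0 0 0 0 0 -1 46;0 0 0 0 0 -1 46;0 0 0 0 0 -1 46;0 0 0 0 0 -1 46;0 0 0 0 0 -1 46;0 0 0 0 0 -1 46;0 0 0 0 0 -1 46;0 0 0 0 0 -1 46;0 0 0 0 0 -1 46;0 0 0 0 0 -1 46;0 0 0 0 0 -1 46;0 0 0 0 0 -1 46' >/dev/null && python3 -m jog '0 0 0 0 0 -1 46;0 0 0 0 0 -1 46;0 0 0 0 0 -1 46;0 0 0 0 0 -1 46;0 0 0 0 0 -1 46;0 0 0 0 0 -1 46;0 0 0 0 0 -1 46;0 0 0 0 0 -1 46;0 0 0 0 0 -1 46;0 0 0 0 0 -1 46;0 0 0 0 0 -1 46;0 0 0 0 0 -1 46' >/dev/null&& python3 -m jog '0 0 0 0 0 -1 46;0 0 0 0 0 -1 46;0 0 0 0 0 -1 46;0 0 0 0 0 -1 46;0 0 0 0 0 -1 46;0 0 0 0 0 -1 46;0 0 0 0 0 -1 46;0 0 0 0 0 0 46;0 0 0 0 0 0 46'; python3 -c "
from h import *
go((.539,.054),.047,70)
print(env.get_obs()['qpos'])"
```

```text
time_s: 13.52
tool_pos: [0.5379, 0.054, 0.0942]
ee_rot: [[-0.926, 0.378, -0.002], [0.378, 0.926, 0.0], [0.002, -0.0, -1.0]]
force: [-0.4, 0.0, -0.1]
opening: 0.0459
grasp_force: 0.0
t 13.52 p [0.5379 0.054  0.0942] yaw 67.8 turn [-0.   -0.01 -0.37] shift [-0.03  0.01  1.18] F [-0.4  0.  -0.1] j7 1.15 j1 -0.39 op 0.046
[-0.38511621  0.41048698  0.2626431   1.9897981  -0.15149583  0.76116723
  1.15030083]
```

```bash
python3 -m jog '-.03 0 0 0 0 -1 46;0 0 .4 0 0 0 46;0 0 .5 0 0 0 46;0 0 .28 0 0 0 46;0 0 0 0 0 .7 46;0 0 0 0 0 1 46;0 0 0 0 0 1 46;0 0 0 0 0 1 46;0 0 0 0 0 1 46;0 0 0 0 0 1 46;0 0 0 0 0 1 46;0 0 0 0 0 1 46' && python3 -m jog '0 0 0 0 0 1 46;0 0 0 0 0 1 46;0 0 0 0 0 1 46;0 0 0 0 0 1 46;0 0 0 0 0 1 46;0 0 0 0 0 1 46;0 0 0 0 0 1 46;0 0 0 0 0 1 46;0 0 0 0 0 1 46;0 0 0 0 0 1 46;0 0 0 0 0 1 46;0 0 0 0 0 1 46'; python3 -c "
from h import *
go((.539,.054),.047,-115)
print(env.get_obs()['qpos'])"
```

```text
time_s: 14.52
tool_pos: [0.5386, 0.0543, 0.0471]
ee_rot: [[-0.46, 0.888, -0.002], [0.888, 0.46, 0.0], [0.001, -0.002, -1.0]]
force: [-1.1, 0.5, -1.4]
opening: 0.0458
grasp_force: 0.7
time_s: 15.52
tool_pos: [0.5393, 0.0546, 0.0474]
ee_rot: [[0.702, 0.712, -0.001], [0.712, -0.702, 0.001], [-0.0, -0.001, -1.0]]
force: [0.9, 1.9, -0.4]
opening: 0.0461
grasp_force: 0.7
t 15.52 p [0.5393 0.0546 0.0474] yaw -44.6 turn [-1.000e-02  1.000e-02  1.173e+01] shift [-0.    0.02  0.01] F [ 0.9  1.9 -0.4] j7 -0.38 j1 -0.75 op 0.046
[-0.75076537  0.59362123  0.77118343  2.03606932 -0.60800186  0.75283606
 -0.38063125]
```

Finish stroke 2, lift and return.

```bash
python3 -m jog '0 0 0 0 0 1 46;0 0 0 0 0 1 46;0 0 0 0 0 1 46;0 0 0 0 0 1 46;0 0 0 0 0 1 46;0 0 0 0 0 1 46;0 0 0 0 0 1 46;0 0 0 0 0 1 46;0 0 0 0 0 1 46;0 0 0 0 0 1 46;0 0 0 0 0 1 46;0 0 0 0 0 .7 46' && python3 -m jog '0 0 0 0 0 0 46;0 0 0 0 0 -.5 46;0 0 -.5 0 0 0 46;0 0 -.7 0 0 0 46;0 0 0 0 0 0 46'; python3 -m jog '0 0 0 0 0 -1 46;0 0 0 0 0 -1 46;0 0 0 0 0 -1 46;0 0 0 0 0 -1 46;0 0 0 0 0 -1 46;0 0 0 0 0 -1 46;0 0 0 0 0 -1 46;0 0 0 0 0 -1 46;0 0 0 0 0 -1 46;0 0 0 0 0 -1 46;0 0 0 0 0 -1 46;0 0 0 0 0 -1 46' >/dev/null && python3 -m jog '0 0 0 0 0 -1 46;0 0 0 0 0 -1 46;0 0 0 0 0 -1 46;0 0 0 0 0 -1 46;0 0 0 0 0 -1 46;0 0 0 0 0 -1 46;0 0 0 0 0 -1 46;0 0 0 0 0 -1 46;0 0 0 0 0 -1 46;0 0 0 0 0 -1 46;0 0 0 0 0 -1 46;0 0 0 0 0 -1 46' >/dev/null&& python3 -m jog '0 0 0 0 0 -1 46;0 0 0 0 0 -1 46;0 0 0 0 0 -1 46;0 0 0 0 0 -1 46;0 0 0 0 0 -1 46;0 0 0 0 0 -1 46;0 0 0 0 0 -1 46;0 0 0 0 0 -1 46;0 0 0 0 0 0 46;0 0 0 0 0 0 46'; python3 - <<'E'
from h import *
go((.539,.054),.047,73)
s=env.snapshot("wrist");save(s,"w4.png")
E
```

```text
time_s: 16.52
tool_pos: [0.5396, 0.0544, 0.0474]
ee_rot: [[0.908, -0.419, -0.0], [-0.419, -0.908, 0.0], [-0.0, -0.0, -1.0]]
force: [0.2, 1.3, -0.5]
opening: 0.0461
grasp_force: 0.7
time_s: 16.93
tool_pos: [0.5422, 0.0529, 0.0993]
ee_rot: [[0.931, -0.365, 0.007], [-0.365, -0.931, 0.0], [0.006, -0.003, -1.0]]
force: [1.4, -0.2, 0.6]
opening: 0.0461
grasp_force: 0.0
time_s: 19.77
tool_pos: [0.5394, 0.0535, 0.0956]
ee_rot: [[-0.986, 0.167, -0.0], [0.167, 0.986, 0.0], [0.0, 0.0, -1.0]]
force: [0.9, -0.4, -0.1]
opening: 0.0457
grasp_force: 0.0
t 19.77 p [0.5394 0.0535 0.0956] yaw 80.4 turn [ 0.   -0.    1.23] shift [0.01 0.01 1.21] F [ 0.9 -0.4 -0.1] j7 1.38 j1 -0.39 op 0.046
```

View pics/w4.png

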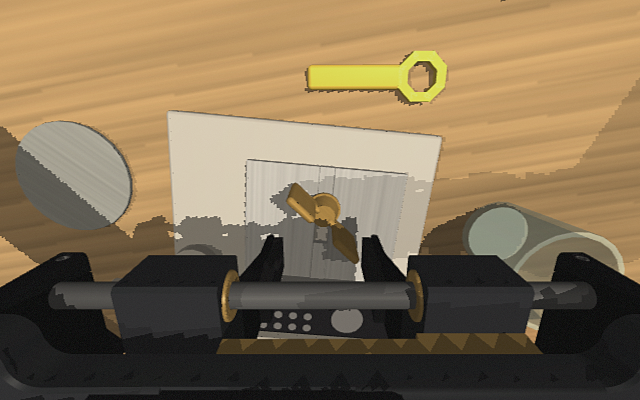

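The wings, at about (303,200) to (345,245), have turned about 180° more. The finger pair is clear of both, so now the last stroke.

```bash
python3 -m jog '0 0 .4 0 0 0 46;0 0 .5 0 0 0 46;0 0 .3 0 0 0 46;0 0 0 0 0 .7 46;0 0 0 0 0 1 46;0 0 0 0 0 1 46;0 0 0 0 0 1 46;0 0 0 0 0 1 46;0 0 0 0 0 1 46;0 0 0 0 0 1 46;0 0 0 0 0 1 46;0 0 0 0 0 1 46' && python3 -m jog '0 0 0 0 0 1 46;0 0 0 0 0 1 46;0 0 0 0 0 .7 46;0 0 0 0 0 .5 46;0 0 0 0 0 0 46'; python3 -c "
from h import *
go((.539,.054),.047,-7);print(env.get_obs()['torque'])"
```

```text
time_s: 20.82
tool_pos: [0.5387, 0.0543, 0.0472]
ee_rot: [[-0.47, 0.883, -0.002], [0.883, 0.47, 0.0], [0.001, -0.002, -1.0]]
force: [-1.4, 1.3, -0.2]
opening: 0.0462
grasp_force: 0.7
time_s: 21.23
tool_pos: [0.5391, 0.0543, 0.0473]
ee_rot: [[-0.158, 0.987, -0.001], [0.987, 0.158, -0.0], [-0.0, -0.001, -1.0]]
force: [-0.4, 1.0, 0.7]
opening: 0.0457
grasp_force: 0.3
t 21.23 p [0.5391 0.0543 0.0473] yaw 9.1 turn [-0.01  0.    2.68] shift [-0.01 -0.    0.01] F [-0.4  1.   0.7] j7 0.41 j1 -0.62 op 0.046
[0.09429696 0.12206306 0.05838059]
```

```bash
python3 -m jog '0 0 0 0 0 .4 46;0 0 0 0 0 .4 46;0 0 0 0 0 .4 46;0 0 0 0 0 .4 46;0 0 0 0 0 .4 46;0 0 0 0 0 0 46;0 0 0 0 0 0 46' ; python3 -c "
from h import *
go((.539,.054),.047,-7);print(env.get_obs()['torque'])"
```

```text
time_s: 21.82
tool_pos: [0.5395, 0.054, 0.0476]
ee_rot: [[0.048, 0.999, -0.0], [0.999, -0.048, 0.0], [0.0, -0.0, -1.0]]
force: [0.6, 0.0, -1.0]
opening: 0.0462
grasp_force: 0.6
t 21.82 p [0.5395 0.054  0.0476] yaw -2.8 turn [-0.   -0.    0.71] shift [-0.   -0.01  0.02] F [ 0.6  0.  -1. ] j7 0.25 j1 -0.66 op 0.046
[0.2334241  0.07797495 0.06416435]
```

```bash
python3 -m jog '0 0 0 0 0 .25 46;0 0 0 0 0 .25 46;0 0 0 0 0 0 46;0 0 0 0 0 0 46' ; python3 -c "
from h import *
go((.539,.054),.047,-7);print(env.get_obs()['torque'])"
```

```text
time_s: 22.15
tool_pos: [0.5396, 0.054, 0.0477]
ee_rot: [[0.102, 0.995, 0.0], [0.995, -0.102, 0.0], [0.0, 0.0, -1.0]]
force: [-0.7, 2.7, -0.7]
opening: 0.0461
grasp_force: 2.0
t 22.15 p [0.5396 0.054  0.0477] yaw -5.8 turn [-0.   -0.    0.19] shift [-0.   -0.02  0.02] F [-0.7  2.7 -0.7] j7 0.2 j1 -0.67 op 0.046
[0.50609653 0.00836647 0.0968614 ]
```

```bash
python3 -m jog '0 0 0 0 0 .25 46;0 0 0 0 0 0 46;0 0 0 0 0 0 46;0 0 0 0 0 0 46' ; python3 -c "
from h import *
go((.539,.054),.047,-7);print(env.get_obs()['torque'])"
```

```text
time_s: 22.48
tool_pos: [0.5396, 0.054, 0.0477]
ee_rot: [[0.127, 0.992, 0.0], [0.992, -0.127, 0.0], [0.0, -0.0, -1.0]]
force: [-0.0, 4.2, -1.6]
opening: 0.0464
grasp_force: 14.0
t 22.48 p [0.5396 0.054  0.0477] yaw -7.3 turn [-0.   -0.   -0.05] shift [-0.   -0.02  0.02] F [-0.   4.2 -1.6] j7 0.18 j1 -0.68 op 0.046
[ 0.6420872  -0.09923276  0.72033354]
```

Pad force and moment jumped at the predicted angle, so this is the hard stop. Releasing and lifting away.

```bash
python3 -m jog '0 0 0 0 0 -.7 46;0 0 0 0 0 -.7 46;0 0 0 0 0 0 46;0 0 -.5 0 0 0 46;0 0 -.8 0 0 0 46;0 0 -.8 0 0 0 46;0 0 -.8 0 0 0 46;0 0 0 0 0 0 46;0 0 0 0 0 0 46'; python3 - <<'E'
from h import *
o=env.get_obs();s=env.snapshot("wrist");save(s,"w5.png")
T=np.eye(4);T[:3,:3]=o["ee_rot"];T[:3,3]=o["tool_pos"];C=T@np.array(s["mount"]);s["eye"]=C[:3,3];s["orientation"]=C[:3,:3]
for l,z in(("nut_axis",.049),("wing_tip",.049),("cheek_front",.03)):
    for r in env.tip_of("wrist",l)[:1]:
        p=at(s,r["position"],z);d=p-[.539,.054,.049];print(l,r,p.round(4),np.rad2deg(np.arctan2(d[1],d[0])))
E
```

```text
time_s: 23.23
tool_pos: [0.5407, 0.0528, 0.1654]
ee_rot: [[-0.014, 1.0, 0.004], [1.0, 0.014, 0.001], [0.001, 0.004, -1.0]]
force: [-0.2, 0.9, -0.8]
opening: 0.0461
grasp_force: 0.0
nut_axis {'position': [196.5, 322.5], 'confidence': 0.74} [0.5413 0.0511 0.049 ] -51.46335267843678
wing_tip {'position': [213.9, 346.4], 'confidence': 0.62} [0.5649 0.0337 0.049 ] -38.189510637534504
cheek_front {'position': [203.2, 385.1], 'confidence': 0.79} [0.6061 0.0389 0.03  ] -12.709411439113406
```

View pics/w5.png

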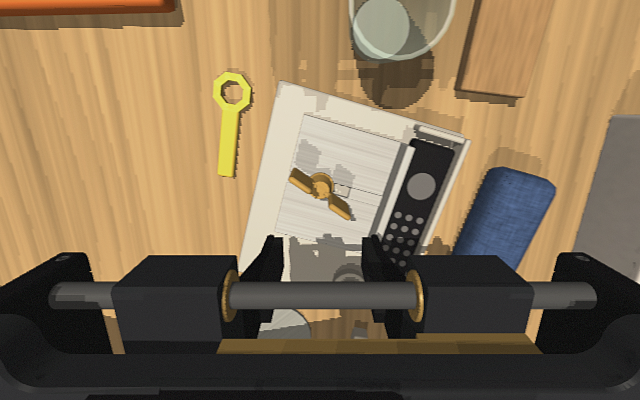

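The wings, from (300,181) to (340,207), lie at a yaw of about -36°, against -34.7° predicted for 8.2 rad. The cheek is home, the remote square, and nothing else has moved.

```bash
python3 -c "
from station import env
print(env.sign_off())"
```

```text
the job is handed in; nothing more can be done
None
```

The job is handed in with no verdict returned: the cheek is home against its stop, the remote sits square against the back wall, and the wing nut is turned clockwise to its hard stop, at about 23 s of the 54 s allowed.

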